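Hold the parts-washer lid at its balance point for spring setting

ROBOT

A 6-joint arm with a two-finger parallel gripper is mounted at the origin on the work surface. World frame = base frame: x ahead of the robot, y to its left, z up, the work surface at z = 0. Lengths are in mm, angles in rad, forces in N, time in s.
With the tool pointing down it reaches from about 250 to 775 mm from the base axis. Payload 8.9 kg.
Tool frame: the origin (TCP) lies on the front face of the gripper's body, between the roots of the fingers; the fingertips stand 73 mm ahead of it and the grasp point (between the pads) lies 54 mm ahead of it (ctrl.tcp_to_tips is the distance from the TCP to the fingertips, in mm); z points along the fingers, y is the line along which they close (so a half turn about z gives the same grasp; the last joint's range is limited). The gripper opens to 85 mm and grips with 20 to 120 N. Pads are 22 mm wide; open, the fingers measure 114 mm over their backs; the gripper's body (76 mm by 85 mm) begins 54 mm behind the grasp point. The pads swing forward as they close: fully open they stand 13 mm farther back than shut.
Start: joints at [1.115, 0.291, -0.153, 1.127, 0, 1.431], TCP at [163.546, 498.875, 303.905] pointing down, gripper open.
Joint ranges: [-2.52, 2.52], [-0.91, 1.74], [-1.3, 1.37], [-1.96, 2.02], [-1.52, 1.47], [-3.14, 3.14]. Speed limits (rad/s): [2.22, 2.22, 2.79, 3.14, 3.14, 3.14].

INTERFACE

Orientations are given as a unit quaternion [w, x, y, z].
In Python, from bench import status, get_image, calibration, ctrl, cut_out, landmark_of gives the robot as it stands. The module is installed in compiled form; this text tells all that it offers.
- The arm moves only by the tool servo_tool, never from a script. Its argument "rows" is a list of rows, each a list of 7 numbers: the shift along the tool's x, y, z in cm, then the turn, a rotation vector about the tool's x, y, z in rad, then the closure, from -1 (fully open) to 1 (shut). A call has 1 to 10 rows; each row shifts and turns the commanded pose from where the row before left it, along the tool's axes as they then stand; what a row does not reach is not made up. A row lasts 1/8 s, in which the tool goes at most 62.5 mm and 10.7 degrees, less where a joint would pass 70% of its speed; a pose out of reach is approached as far as the arm can. A call with a gripper value outside its range is refused whole. The fingers move at their own pace and stop on an object; "force" is the grip in N (left out, the last holds). Time passes only in rows, so rows that do not move let the fingers close. It gives the time, the measured TCP pose, the force, the opening and the grip force at its end, in the units of the state.
- status.get_state(): the state, without advancing time (a new reading comes with each control period).
- get_image(name): name is "side" or "top"; returns the picture (480x640x3 uint8, red, green, blue); there is no depth.
- calibration(name): a dict with "fx", "fy", "cx", "cy" (pixels), "world_to_cam" (4x4, takes a point from world to camera coordinates). Camera axes: x right, y down, z forward; pixel columns grow to the right and rows downward; lengths in mm; the calibration is good to about 2 mm. A picture is of the moment at which its call begins. calibration takes no time and is no camera call.
- ctrl.close_job(): hands the job in; it is judged then, once.
Trained networks look in the newest picture that a camera, given by its name, has taken for a name from the list of things; names that differ only in an ending like _2 or _b are one class to them, and where a whole thing is asked for, a point or a joint stands for the part that bears it (a point fixed in the world has none). Each returns a list of dicts, best first, with "confidence" (0 to 1); they miss things now and then, are a little off and sometimes report something else, mostly with a low value. They report only what shows in the picture. A call takes as long as a camera call. They do not tell look-alikes from the thing itself.
- cut_out(target, camera): "region" (480x640 bool, what is visible of it) and "point" ([column, row] in pixels, amid what is visible of it).
- landmark_of(target, camera): "point" ([column, row] in pixels: a listed point, or the origin of a listed thing).
The state is a dict: "time": time; "qpos": joint angles; "joint_vel": joint speeds; "effort": joint torques, N m; "ee_pos": TCP position; "eef_rot": TCP orientation; "ft_force": force on the tool from outside, world axes, zero at the start; "moment": the same for the moment, N m; "opening": finger opening in mm; "grip_force": force on a finger pad.
Only numpy, scipy, OpenCV 4.12 (cv2) and the standard library are available. Lean on these libraries where they do the work, as an engineer would, in place of code of your own. Each camera call takes 0.05 s, during which the arm holds its last target. There are 200 camera calls.

TASK

We are setting the lift spring of the parts-washer lid. Take the mallet by its handle, knock the catch pin beside the lid fully down with it (not with the gripper) and set the mallet back on the bench. Then take the lid by its bar, raise it a few degrees past its balance point, where the spring takes over (55 degrees open), without letting it run up to its stop, bring it back and finish still holding the bar with the lid about ten degrees below that point (45 degrees open); leave the other things on the bench where they are.

Things in the scene. Friction and masses are not known exactly. Their poses are not given: they have to be found in the camera images.
- washer: Grey steel parts-washing tank fixed to the bench, 180 (x) x 250 (y) x 120 mm high, walls 5 mm. Origin: centre of its underside; x axis from the front (bar side, nearest the robot) to the hinge side, z up. On its left (+y) wall, centred at x = -45, sits a dark catch housing 50 (x) x 66 (y) mm, out to y = 191, 127 mm high.
- lid_hinge (a point): Hinge point of the grey lid, a plate 186 x 258 x 5 mm, with its bar. This point: middle of the hinge axis, 90 mm behind the tank's centre and 123 mm above the bench; its x axis (it turns with the lid) points away from the bar, y along the hinge, z out of the lid's upper face. Weight 0.7 kg.
- lid_bar (a point): Middle of the lid's round steel bar, 12 mm thick, 140 mm long, parallel to the hinge, on two arms 70 mm either side of this point, 48 mm beyond the lid's front edge, free all round. 234 mm from the hinge axis and 3 mm above it with the lid shut (126 mm above the bench). Being round it can turn between the fingers, so the gripper can keep pointing down.
- lid (a joint): Opening angle of the lid, rad: 0 shut, 1.45 at its stop; grows as the bar goes up and away from the robot. Balance point at 0.96: below it the lid falls shut when let go, above it the hinge spring swings it open to the stop. It takes about 1.2 N at the bar to start raising it, less further up.
- pin (a joint): How far the catch pin has been driven down, m: 0 to 0.003 at the start, 0.014 fully down. Needs about 7 to 9 N plus 8 N per m/s; it then stays down. The lid is free from about 0.010.
- pin_top (a point): Centre of the flat steel head (30 mm across) of the upright catch pin on top of the housing, 170 mm left (+y) of the tank's centre line; 167 mm above the bench when fully up, 153 mm when fully down. Beside it a steel tongue (top at 137 mm) comes out of the housing over the lid's edge and locks the lid; it draws back as the pin goes down.
- mallet: Mallet, 0.3 to 0.55 kg, standing on its striking face: upright cylindrical black rubber head 52 mm across, 75 mm high; wooden handle level at 37.5 mm height, 24 mm wide, 26 mm high, along the mallet's -x axis to 190 mm from the head's axis. Origin: centre of the lower face; z up through the head. Most of the weight is in the head.
- mallet_grip (a point): Place to grip the handle: middle of its section, 60 mm from the head's axis and 37.5 mm above the lower face.
- valve: Bystander: dark steel relief-valve body, 68 mm across, 145 mm high, with a side port to -x. Origin: centre of its underside.
- tumbler: Bystander: open steel tumbler, 72 mm across, 130 mm high. Origin: centre of its underside.
- coupling: Bystander: brass pipe coupling, 52 mm across, 45 mm high, standing on end. Origin: centre of its underside.
Mind the look-alikes: they are no part of the job. What is shaped like the mallet but white or yellow is not meant.

How it is judged (in metres and radians):
On the way, in this order (a step that is already met when the one before it is completed fails the run):
1. the catch pin is driven fully down (value of joint pin above 0.0115 m), for 0.1 s.
2. the lid is raised past its balance point (value of joint lid above 0.985 rad), for 0.1 s.
At the end, for the whole second after the job is handed in: Pin down (at least 11.5 of 14 mm); gripper still holding the lid (contact over 0.3 N), steady (under 0.05 rad/s) at 37 to 53 degrees (0.646 to 0.925 rad), 2 to 18 degrees below balance; mallet at rest on the bench (origin under 50 mm), let go, not propping the lid (value of joint pin above 0.0115 m and value of joint lid between 0.646 and 0.925 rad and velocity of joint lid between -0.05 and 0.05 rad/s and contact force between the fingers and lid above 0.3 N and contact force between mallet and lid below 0.1 N and contact force between the fingers and mallet below 0.1 N and height (world z) of mallet between -0.01 and 0.05 m and linear speed of mallet below 0.03 m/s); the arm keeps its last pose, push and grip.
It fails at once if the gripper or arm presses the pin itself (contact force between any of the fingers, the arm and pin above 1 N).
It fails at once if the lid runs up to its stop (value of joint lid above 1.38 rad).
It fails at once if a bystander is moved more than 30 mm or tipped (distance of any of valve, tumbler, coupling from where it was at the start of the episode above 0.03 m or angle between any of valve, tumbler, coupling's own z axis and vertical above 0.4 rad).
It also fails if it takes over 61 s, if anything falls off the work surface, if the arm or the gripper's body presses on something with over 40 N, if the wrist force passes 120 N, or if a joint passes its speed limit or range.

## Working session

There is one attempt and no reset: what is moved stays moved. The work goes in short steps, Python scripts to look and compute and a tool call to move; the robot and the scene stay as the last step left them, time stands still between calls to the robot, and variables do not carry over. Pictures are saved under pics/ and viewed, at most 13 in all, crops included, and the job is handed in when it is done.

Besides the shell and the picture viewer there is one more tool, called after "Emit:" as name(argument=value, ...), one argument or row to a line, values as JSON. servo_tool: Moves the arm, as the interface text tells. Its arguments: {"type":"object","properties":{"rows":{"type":"array","items":{"type":"array","items":{"type":"number"}}},"force":{"type":"number"}},"required":["rows"]}

```bash
mkdir -p pics
cat > h.py <<'E'
import numpy as np, cv2
from bench import status, get_image, calibration, ctrl, cut_out, landmark_of
def ray(cam,p):
    c=calibration(cam);W=np.array(c["world_to_cam"]);R=W[:3,:3];t=W[:3,3]
    d=R.T@np.array([(p[0]-c["cx"])/c["fx"],(p[1]-c["cy"])/c["fy"],1.]);return -R.T@t,d/np.linalg.norm(d)
def atz(cam,p,z):
    o,d=ray(cam,p);return o+d*(z-o[2])/d[2]
def tri(p,q):
    o1,d1=ray("top",p);o2,d2=ray("side",q)
    s=np.linalg.lstsq(np.c_[d1,-d2],o2-o1,rcond=None)[0]
    a=o1+d1*s[0];b=o2+d2*s[1];return (a+b)/2,np.linalg.norm(a-b)
def proj(cam,X):
    c=calibration(cam);v=np.array(c["world_to_cam"])@np.r_[X,1];return c["fx"]*v[0]/v[2]+c["cx"],c["fy"]*v[1]/v[2]+c["cy"]
E
python3 - <<'E'
from h import *
np.set_printoptions(precision=1,suppress=True)
for c in("top","side"):
    im=get_image(c);cv2.imwrite(f"pics/{c}0.png",im[...,::-1])
    for n in("washer","lid_hinge","lid_bar","pin_top","mallet","mallet_grip","valve","tumbler","coupling"):
        zz=dict(lid_hinge=123,lid_bar=126,pin_top=166,mallet_grip=37.5).get(n,0)
        for r in landmark_of(n,c)[:3]: print(c,n,round(r["confidence"],2),np.array(r["point"]),atz(c,r["point"],zz))
E
```

```text
top washer 0.85 [354.9 207.8] [ 604.5 -202.7    0. ]
top lid_hinge 0.67 [352.9 164.7] [ 692.8 -190.1  123. ]
top lid_bar 0.87 [345.8 256.7] [ 459.5 -168.9  126. ]
top pin_top 0.62 [287.8 210.8] [568.5 -28.2 166. ]
top mallet 0.8 [257.4 325.7] [285.5  64.1   0. ]
top mallet 0.63 [237.  181.6] [680.7 123.    0. ]
top mallet 0.56 [178.8 264.2] [452.5 279.3   0. ]
top mallet_grip 0.79 [232.3 152.5] [752.5 130.3  37.5]
top mallet_grip 0.78 [185.9 279.9] [408.4 249.   37.5]
top mallet_grip 0.59 [261.9 302.8] [346.9  48.   37.5]
top valve 0.89 [463.1 261.6] [ 453.9 -494.8    0. ]
top tumbler 0.66 [166.5 163.5] [733.7 320.    0. ]
top coupling 0.8 [182.5 208.1] [607.4 272.6   0. ]
side washer 0.82 [364.9 297.8] [ 603.6 -195.1    0. ]
side washer 0.33 [336.2 191.9] [604.3 187.6  -0. ]
side lid_hinge 0.91 [410.7 260.1] [ 694.7 -202.7  123. ]
side lid_bar 0.76 [302.9 263.5] [ 463.2 -180.3  126. ]
side pin_top 0.54 [338.8 194.3] [569.8 -14.6 166. ]
side mallet 0.93 [224.2 234.7] [287.5  61.5   0. ]
side mallet 0.77 [280.5 181.2] [453.1 258.2   0. ]
side mallet 0.58 [369.3 203.7] [686.2 124.6   0. ]
side mallet_grip 0.81 [265.1 173.6] [410.8 251.9  37.5]
side mallet_grip 0.73 [387.1 190.1] [734.8 131.2  37.5]
side mallet_grip 0.65 [244.7 224.1] [343.4  53.6  37.5]
side valve 0.82 [320.7 433.1] [ 453.1 -495.3    0. ]
side tumbler 0.97 [371.7 159.9] [737.8 320.1   0. ]
side coupling 0.59 [330.2 172.9] [601.9 275.5   0. ]
```

```bash
ls pics
```

```text
side0.png
top0.png
```

View pics/top0.png

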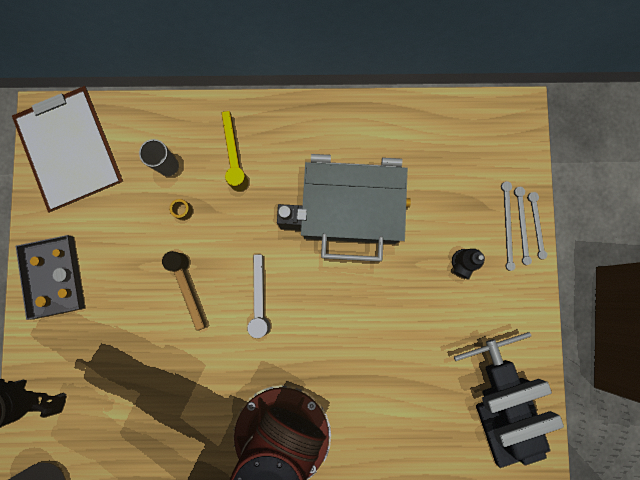

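View pics/side0.png

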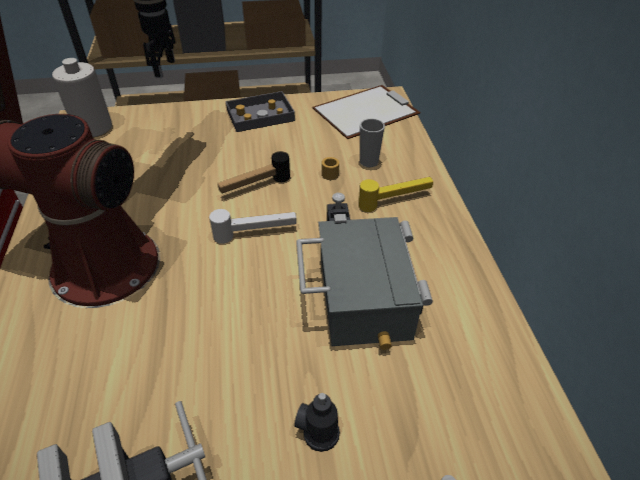

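The real mallet has the black head at top (175,261), with its handle running to (200,328). The white and yellow ones are look-alikes, and the pin is at about top (285,212). I'll refine these with the masks.

Run:
```python
from h import *
np.set_printoptions(precision=1,suppress=True)
P={}
ims={}
for c in("top","side"):
    ims[c]=get_image(c)[...,::-1].copy()
    for n in("mallet","pin_top","lid_bar","lid"):
        for r in cut_out(n,c)[:3]:
            m=r["region"].astype(np.uint8); ys,xs=np.nonzero(m)
            (cx,cy),wh,a=cv2.minAreaRect(np.c_[xs,ys].astype(np.float32))
            print(c,n,round(r["confidence"],2),np.array(r["point"]),m.sum(),"bbox",xs.min(),xs.max(),ys.min(),ys.max(),"mean",xs.mean().round(1),ys.mean().round(1))
            if n!="mallet" or (c=="top" and xs.mean()<215) or (c=="side" and ys.mean()<190):
                cs,_=cv2.findContours(m,0,2); P[c,n]=cs
a=[]
for c,(x,y,s) in [(("top"),(155,240,100)),("top",(265,190,100)),("side",(210,130,100)),("side",(300,180,100))]:
    im=cv2.resize(ims[c][y:y+75,x:x+s],(400,300),interpolation=cv2.INTER_CUBIC)
    for k in range(0,100,10): cv2.putText(im,str(x+k),(4*k,8),0,.3,(0,0,255)); cv2.line(im,(4*k,8),(4*k,14),(0,0,255)); 
    for k in range(0,75,10): cv2.putText(im,str(y+k),(0,4*k+4),0,.3,(255,0,255)); cv2.line(im,(20,4*k),(26,4*k),(255,0,255))
    a.append(im)
cv2.imwrite("pics/z1.png",np.vstack([np.hstack(a[:2]),np.hstack(a[2:])]))
```

```text
top mallet 0.96 [229.8 160.4] 1016 bbox 222 248 111 191 mean 233.0 156.7
top mallet 0.79 [184.5 282.7] 1144 bbox 162 205 251 330 mean 184.1 284.9
top mallet 0.58 [258.5 306.6] 1075 bbox 248 269 255 338 mean 258.4 302.0
top pin_top 0.54 [287.4 213.1] 95 bbox 280 290 206 216 mean 284.8 211.3
top lid_bar 0.72 [352.  204.6] 8135 bbox 301 407 162 261 mean 354.3 203.9
top lid 0.69 [355.8 202.2] 8058 bbox 301 407 162 261 mean 354.4 203.8
top lid 0.37 [287.2 212.8] 111 bbox 279 290 206 217 mean 284.4 211.6
side mallet 0.91 [266.8 175.6] 1126 bbox 217 289 151 192 mean 260.7 173.1
side mallet 0.69 [381.5 186.3] 1169 bbox 358 432 177 211 mean 387.8 190.8
side mallet 0.66 [237.4 223.6] 1438 bbox 209 295 209 242 mean 242.9 223.4
side pin_top 0.7 [335.9 197.9] 129 bbox 332 343 193 208 mean 337.4 199.2
side pin_top 0.44 [365.7 265.5] 8507 bbox 296 420 217 312 mean 362.8 265.5
side lid_bar 0.91 [364.3 267.1] 8420 bbox 297 420 217 313 mean 363.6 265.8
side lid 0.65 [319.2 422.7] 1866 bbox 294 338 393 450 mean 318.3 422.7
side lid 0.64 [365.5 264.8] 8552 bbox 296 421 217 313 mean 363.2 265.6
```

View pics/z1.png

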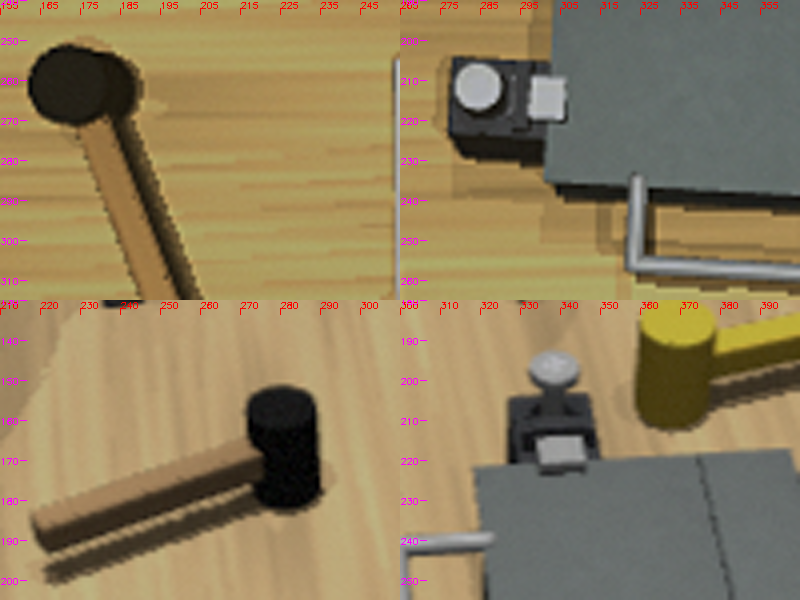

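Run:
```python
from h import *
np.set_printoptions(precision=1,suppress=True)
print("pin",tri((284.5,212),(338.5,197.4)),atz("top",(284.5,212),165),atz("side",(338.5,197.4),165))
print("head",tri((172.2,260.8),(280.5,156.5)),atz("top",(172.2,260.8),75),atz("side",(280.5,156.5),75))
print("handle top",atz("top",(194.8,315),50.5),atz("top",(178.8,270),50.5),atz("top",(201.5,328.5),50.5))
print("bar ends top",atz("top",(324,257.5),126),atz("top",(381,261.5),126), "lidbar",tri((345.8,256.7),(302.9,263.5)))
print("hinge",tri((352.9,164.7),(410.7,260.1)))
s=status.get_state();print(s)
```

```text
pin (array([567.4, -19.9, 161.1]), np.float64(1.7512345891504735)) [565.8 -20.1 165. ] [567.3 -24.2 165. ]
head (array([457.5, 275.4,  74.5]), np.float64(2.10354657957722)) [456.4 275.2  75. ] [458.5 274.8  75. ]
handle top [316.9 220.4  50.5] [433.9 264.6  50.5] [282.2 202.4  50.5]
bar ends top [ 458. -115.  126.] [ 447.  -255.6  126. ] lidbar (array([ 462.4, -169.6,  113.9]), np.float64(3.8479528769631317))
hinge (array([ 698.1, -191.3,  109.5]), np.float64(3.293971042251282))
{'time': 1.5, 'qpos': array([ 1.1,  0.3, -0.2,  1.1,  0. ,  1.4]), 'joint_vel': array([ 0.,  0., -0., -0., -0.,  0.]), 'effort': array([ -0. , -53.7,  33.2,   0. ,  -0. ,  -0. ]), 'ee_pos': array([163.5, 498.9, 303.9]), 'eef_rot': array([-0. ,  0.2,  1. , -0. ]), 'ft_force': array([-0.5, -0.5, -0.9]), 'moment': array([-0. , -0. , -0.1]), 'grip_force': 0.0, 'opening': 85.45434689545237}
```

```bash
cat >> h.py <<'E'
from scipy.spatial.transform import Rotation as Ro
def goto(xyz,ydir):
    "tool-frame shift (cm) and turn to reach TCP xyz, pointing down, tool y along +-ydir (angle)"
    s=status.get_state();q=s["eef_rot"];R=Ro.from_quat([q[1],q[2],q[3],q[0]])
    best=None
    for a in(ydir,ydir+np.pi):
        y=np.array([np.cos(a),np.sin(a),0]);z=np.array([0,0,-1.]);T=Ro.from_matrix(np.c_[np.cross(y,z),y,z])
        rv=(R.inv()*T).as_rotvec()
        if best is None or np.linalg.norm(rv)<np.linalg.norm(best[0]): best=(rv,T)
    d=np.array(xyz)-s["ee_pos"]
    print("t",round(s["time"],2),"shift now-frame cm",(R.inv().apply(d)/10).round(2),"turn",best[0].round(3),"shift after turn",(best[1].inv().apply(d)/10).round(2),"q",s["qpos"].round(2),"ft",s["ft_force"].round(1),"open",round(s["opening"],1),"grip",round(s["grip_force"],1))
E
python3 - <<'E'
from h import *
u=np.array([np.cos(.385),np.sin(.385)]);g=np.array([457.4,275.3])-57*u
print(g);goto([*g,170],.385+np.pi/2)
E
```

```text
[404.57248934 253.89312921]
t 1.5 shift now-frame cm [-30.54 -15.77  13.39] turn [-0.    -0.    -0.702] shift after turn [-13.14 -31.76  13.39] q [ 1.11  0.29 -0.15  1.13  0.    1.43] ft [-0.5 -0.5 -0.9] open 85.5 grip 0.0
```

Emit:
servo_tool(
  rows=[
    [0,0,2.6,0,0,-0.14,-1],
    [0,0,2.6,0,0,-0.14,-1],
    [0,0,2.6,0,0,-0.14,-1],
    [0,0,2.6,0,0,-0.14,-1],
    [0,0,2.6,0,0,-0.14,-1],
    [-2,-5,0,0,0,0,-1],
    [-2,-5,0,0,0,0,-1],
    [-2,-5,0,0,0,0,-1],
    [-2,-5,0,0,0,0,-1],
    [-2,-5,0,0,0,0,-1],
  ],
  force=110,
)

```text
time: 2.75
ee_pos: [350.9, 303.2, 174.1]
eef_rot: [0.0, -0.191, 0.982, 0.0]
ft_force: [0.8, 1.2, 0.3]
opening: 85.7
grip_force: 0.0
```

Run:
```python
from h import *
goto([404.6,253.9,170],.385+np.pi/2)
```

```text
t 2.75 shift now-frame cm [-3.13 -6.58  0.41] turn [ 0.     0.001 -0.002] shift after turn [-3.12 -6.58  0.41] q [ 0.55  0.3  -0.52  0.75  0.    0.17] ft [0.8 1.2 0.3] open 85.7 grip 0.0
```

Emit:
servo_tool(
  rows=[
    [-1.5,-3.3,0.2,0,0,0,-1],
    [-1.6,-3.3,0.2,0,0,0,-1],
    [0,0,0,0,0,0,-1],
  ],
)

```text
time: 3.12
ee_pos: [404.9, 253.5, 169.9]
eef_rot: [0.0, -0.189, 0.982, -0.0]
ft_force: [-0.3, 0.6, -0.6]
opening: 85.7
grip_force: 0.0
```

Run:
```python
from h import *
goto([404.6,253.9,90],.385+np.pi/2)
cv2.imwrite("pics/t2.png",np.hstack([cv2.resize(get_image("top")[220:360,130:270,::-1],(400,400)),cv2.resize(get_image("side")[100:240,200:340,::-1],(400,400))]))
```

```text
t 3.12 shift now-frame cm [0.02 0.05 7.99] turn [-0.     0.001 -0.005] shift after turn [0.01 0.05 7.99] q [ 0.41  0.33 -0.49  0.75 -0.    0.03] ft [-0.3  0.6 -0.6] open 85.7 grip 0.0
```

View pics/t2.png

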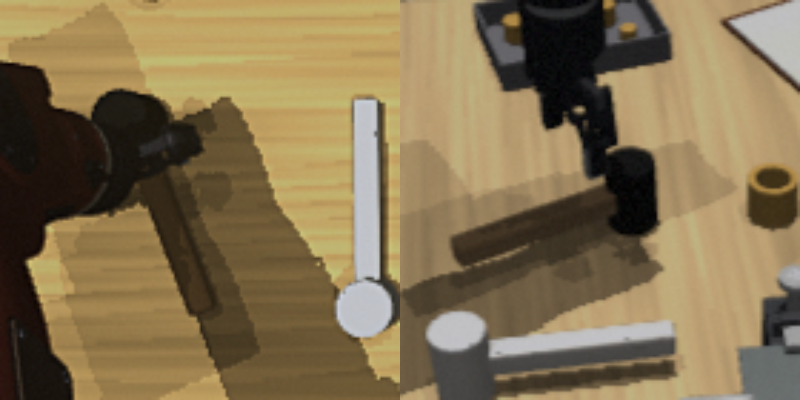

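The gripper straddles the handle just behind the black head, with the head at crop (130,110) in the top view. I'll go down and close.

Emit:
servo_tool(
  rows=[
    [0,0,2,0,0,0,-1],
    [0,0,2,0,0,0,-1],
    [0,0,2,0,0,0,-1],
    [0,0,2,0,0,0,-1],
    [0,0,0,0,0,0,-1],
    [0,0,0,0,0,0,1],
    [0,0,0,0,0,0,1],
    [0,0,0,0,0,0,1],
    [0,0,0,0,0,0,1],
    [0,0,0,0,0,0,1],
  ],
  force=115,
)

```text
time: 4.47
ee_pos: [403.4, 255.1, 90.5]
eef_rot: [0.0, -0.19, 0.982, 0.0]
ft_force: [-2.2, 0.8, 7.2]
opening: 22.1
grip_force: 111.7
```

Emit:
servo_tool(
  rows=[
    [0,0,0,0,0,0,1],
    [0,0,0,0,0,0,1],
    [0,0,-1,0,0,0,1],
    [0,0,-2,0,0,0,1],
    [0,0,-3,0,0,0,1],
    [0,0,-4,0,0,0,1],
    [0,0,-4,0,0,0,1],
    [0,0,-4,0,0,0,1],
    [0,0,-3,0,0,0,1],
    [0,0,0,0,0,0,1],
  ],
)

```text
time: 5.72
ee_pos: [403.9, 255.0, 301.8]
eef_rot: [0.002, -0.19, 0.982, 0.0]
ft_force: [-0.9, -0.1, -5.5]
opening: 22.9
grip_force: 112.7
```

Run:
```python
from h import *
u=np.array([np.cos(.385),np.sin(.385)]);g=np.array([566.5,-21])-57*u
goto([*g,300],.385+np.pi/2)
print(status.get_state()["moment"])
np.set_printoptions(precision=1,suppress=True)
for c in("top","side"):
    im=get_image(c)
    if c=="side": cv2.imwrite("pics/s3.png",cv2.resize(im[60:240,180:420,::-1],(800,600)))
```

```text
t 5.72 shift now-frame cm [  0.93 -31.69   0.18] turn [-0.     0.004 -0.002] shift after turn [  0.99 -31.69   0.18] q [ 0.41  0.2  -0.28  1.09 -0.    0.03] ft [-0.9 -0.1 -5.5] open 22.9 grip 112.7
[-0.03952555  0.18012483  0.01034559]
```

View pics/s3.png

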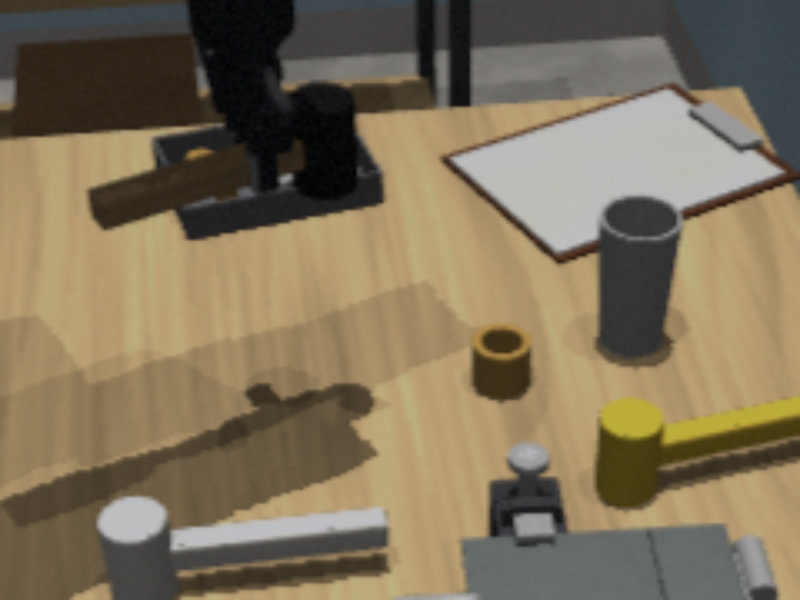

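Emit:
servo_tool(
  rows=[
    [0.1,-3,0,0,0,0,1],
    [0.1,-4,0,0,0,0,1],
    [0.1,-4,0,0,0,0,1],
    [0.1,-4,0,0,0,0,1],
    [0.1,-4,0,0,0,0,1],
    [0.1,-4,0,0,0,0,1],
    [0.1,-4,0,0,0,0,1],
    [0.1,-3,0,0,0,0,1],
    [0.1,-1.7,0,0,0,0,1],
    [0,0,0,0,0,0,1],
  ],
)

```text
time: 7.08
ee_pos: [513.0, -43.1, 298.8]
eef_rot: [-0.001, -0.19, 0.982, 0.0]
ft_force: [0.2, -0.5, -4.5]
opening: 22.5
grip_force: 113.0
```

Run:
```python
from h import *
goto([512.5,-41.2,262],.385+np.pi/2)
cv2.imwrite("pics/t4.png",np.hstack([cv2.resize(get_image("top")[150:270,230:350,::-1],(400,400)),cv2.resize(get_image("side")[110:230,270:390,::-1],(400,400))]))
```

```text
t 7.08 shift now-frame cm [-0.03  0.19  3.68] turn [ 0.001 -0.002 -0.003] shift after turn [-0.02  0.19  3.68] q [-0.23  0.28 -0.19  1.11  0.   -0.61] ft [ 0.2 -0.5 -4.5] open 22.5 grip 113.0
```

View pics/t4.png

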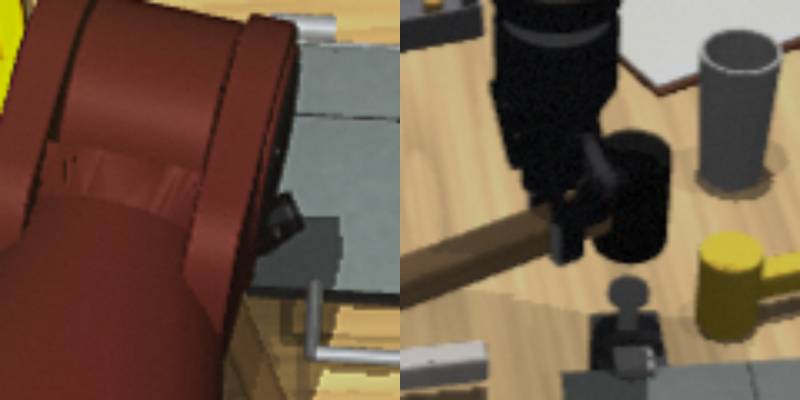

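In the side view the head (crop 632,200) is directly above the pin (628,295). I'll press down.

Emit:
servo_tool(
  rows=[
    [0,0.1,1.5,0,0,0,1],
    [0,0.1,1.5,0,0,0,1],
    [0,0,1,0,0,0,1],
    [0,0,0.4,0,0,0,1],
    [0,0,0.4,0,0,0,1],
    [0,0,0.3,0,0,0,1],
    [0,0,0.3,0,0,0,1],
  ],
)

```text
time: 8.05
ee_pos: [512.7, -40.7, 246.1]
eef_rot: [0.0, -0.19, 0.982, 0.0]
ft_force: [-4.2, 1.4, 3.3]
opening: 22.5
grip_force: 114.4
```

Emit:
servo_tool(
  rows=[
    [0,0,0.2,0,0,0,1],
    [0,0,0.2,0,0,0,1],
  ],
)

```text
time: 8.3
ee_pos: [512.4, -40.8, 242.8]
eef_rot: [0.0, -0.19, 0.982, -0.0]
ft_force: [-13.6, 1.1, 27.8]
opening: 22.6
grip_force: 117.5
```

Emit:
servo_tool(
  rows=[
    [0,0,0.2,0,0,0,1],
    [0,0,0.2,0,0,0,1],
  ],
)

```text
time: 8.55
ee_pos: [512.3, -41.1, 240.8]
eef_rot: [0.001, -0.19, 0.982, -0.001]
ft_force: [-24.7, -2.5, 44.8]
opening: 22.8
grip_force: 121.3
```

It has bottomed out. I'll lift and check.

Emit:
servo_tool(
  rows=[
    [0,0,-1,0,0,0,1],
    [0,0,-2,0,0,0,1],
    [0,0,-3,0,0,0,1],
    [0,1,0,0,0,0,1],
    [0,4,0,0,0,0,1],
    [0,4,0,0,0,0,1],
    [0,4,0,0,0,0,1],
    [0,4,0,0,0,0,1],
    [0,4,0,0,0,0,1],
    [0,0,0,0,0,0,1],
  ],
)

```text
time: 9.8
ee_pos: [432.2, 156.2, 296.3]
eef_rot: [-0.001, -0.192, 0.981, 0.0]
ft_force: [0.0, 0.4, -4.9]
opening: 22.8
grip_force: 114.2
```

Run:
```python
from h import *
goto([403.9,255,150],.385+np.pi/2);print(status.get_state()["ee_pos"])
im=get_image("side")[...,::-1]
a=[cv2.resize(im[y:y+120,x:x+120],(400,400)) for x,y in((280,140),(220,100))]
cv2.imwrite("pics/s5.png",np.hstack(a))
```

```text
t 9.8 shift now-frame cm [-1.14 10.2  14.64] turn [ 0.001 -0.002  0.002] shift after turn [-1.09 10.22 14.63] q [ 0.19  0.17 -0.33  1.07  0.   -0.2 ] ft [ 0.   0.4 -4.9] open 22.8 grip 114.2
[432.16984648 156.18441017 296.31236632]
```

View pics/s5.png

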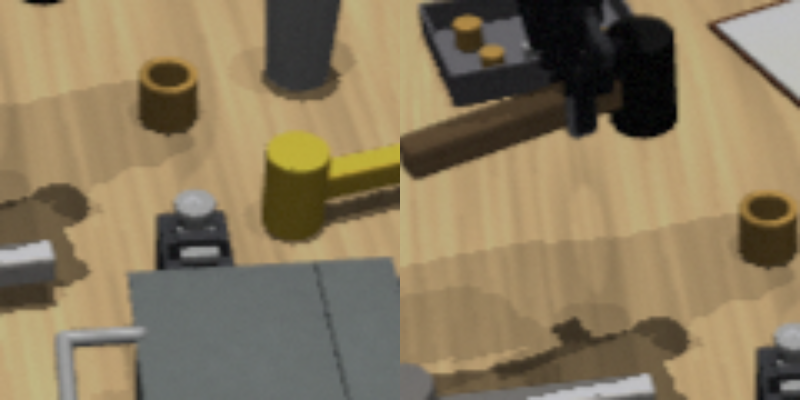

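The pin is down and its tongue has drawn back, and the mallet is still level. I'll set it back in its place.

Emit:
servo_tool(
  rows=[
    [-0.2,2.5,1,0,0,0,1],
    [-0.3,2.5,2,0,0,0,1],
    [-0.3,2.5,3,0,0,0,1],
    [-0.3,2.7,3,0,0,0,1],
    [0,0,3,0,0,0,1],
    [0,0,3,0,0,0,1],
    [0,0,2.6,0,0,0,1],
    [0,0,1.5,0,0,0,1],
    [0,0,0.8,0,0,0,1],
    [0,0,0,0,0,0,1],
  ],
)

```text
time: 11.1
ee_pos: [406.0, 252.3, 98.3]
eef_rot: [-0.001, -0.19, 0.982, -0.0]
ft_force: [-0.8, 0.0, -3.4]
opening: 22.5
grip_force: 114.4
```

Emit:
servo_tool(
  rows=[
    [0,0,0.3,0,0,0,1],
    [0,0,0.2,0,0,0,1],
    [0,0,0.1,0,0,0,1],
    [0,0,0,0,0,0,1],
  ],
)

```text
time: 11.6
ee_pos: [406.2, 252.8, 93.0]
eef_rot: [0.0, -0.19, 0.982, 0.0]
ft_force: [-0.6, -0.1, -4.5]
opening: 22.6
grip_force: 114.4
```

Emit:
servo_tool(
  rows=[
    [0,0,0.2,0,0,0,1],
    [0,0,0.1,0,0,0,1],
    [0,0,0,0,0,0,1],
  ],
)

```text
time: 11.98
ee_pos: [406.1, 252.7, 89.8]
eef_rot: [-0.0, -0.19, 0.982, -0.0]
ft_force: [-0.2, -0.4, -4.8]
opening: 22.3
grip_force: 114.5
```

Emit:
servo_tool(
  rows=[
    [0,0,0.1,0,0,0,1],
    [0,0,0.1,0,0,0,1],
    [0,0,0.1,0,0,0,1],
    [0,0,0,0,0,0,1],
  ],
)

```text
time: 12.48
ee_pos: [405.7, 252.6, 88.9]
eef_rot: [0.0, -0.191, 0.982, -0.0]
ft_force: [-13.1, -5.1, 36.3]
opening: 22.7
grip_force: 120.7
```

Contact. I'll release, rise and head for the bar.

Emit:
servo_tool(
  rows=[
    [0,0,-0.2,0,0,0,1],
    [0,0,0,0,0,0,-1],
    [0,0,0,0,0,0,-1],
    [0,0,0,0,0,0,-1],
    [0,0,0,0,0,0,-1],
    [0,0,0,0,0,0,-1],
    [0,0,-2,0,0,0,-1],
    [0,0,-4,0,0,0,-1],
    [0,0,-4,0,0,0,-1],
    [0,0,-4,0,0,0,-1],
  ],
)

```text
time: 13.72
ee_pos: [406.0, 252.7, 230.2]
eef_rot: [-0.0, -0.19, 0.982, 0.0]
ft_force: [1.1, 0.3, -0.7]
opening: 85.3
grip_force: 0.0
```

Run:
```python
from h import *
goto([453,-183,230],-.083)
np.set_printoptions(precision=1,suppress=True)
for c in("top","side"):
    im=get_image(c)
    for r in landmark_of("lid_bar",c)[:1]+landmark_of("lid_hinge",c)[:1]: print(c,r["confidence"],np.array(r["point"]),atz(c,r["point"],126))
    for r in landmark_of("mallet",c)[:3]: print(c,np.array(r["point"]),atz(c,r["point"],0))
```

```text
t 13.72 shift now-frame cm [ 1.193e+01 -4.216e+01  2.000e-02] turn [ 0.    -0.    -1.105] shift after turn [ 4.303e+01 -8.300e+00  2.000e-02] q [ 0.4   0.26 -0.4   0.91  0.    0.02] ft [ 1.1  0.3 -0.7] open 85.3 grip 0.0
top 0.86 [350.1 260.7] [ 449.6 -179.4  126. ]
top 0.9 [357.1 166.4] [ 687.5 -200.4  126. ]
top [239.9 182.6] [677.8 114.9   0. ]
top [180.2 262.8] [456.3 275.6   0. ]
top [258.3 324.1] [289.7  61.7   0. ]
side 0.72 [304.2 266. ] [ 465.  -187.7  126. ]
side 0.8 [412.6 255.8] [ 701.2 -193.7  126. ]
side [222.5 238.6] [282.9  47.9   0. ]
side [366.9 207.9] [675.8 108.6   0. ]
side [281.5 178.9] [457.1 268.3   0. ]
```

Emit:
servo_tool(
  rows=[
    [1.2,-4.2,0,0,0,0,-1],
    [1.2,-4.2,0,0,0,0,-1],
    [1.2,-4.2,0,0,0,0,-1],
    [1.2,-4.2,0,0,0,0,-1],
    [1.2,-4.2,0,0,0,0,-1],
    [1.2,-4.2,0,0,0,0,-1],
    [1.2,-4.2,0,0,0,0,-1],
    [1.2,-4.2,0,0,0,0,-1],
    [1.2,-4.2,0,0,0,0,-1],
    [1.2,-4.2,0,0,0,0,-1],
  ],
  force=60,
)

```text
time: 15.38
ee_pos: [451.5, -183.0, 228.0]
eef_rot: [-0.001, -0.19, 0.982, 0.001]
ft_force: [-0.0, 0.4, -0.9]
opening: 85.2
grip_force: 0.0
```

Emit:
servo_tool(
  rows=[
    [0,0,0,0,0,-0.14,-1],
    [0,0,0,0,0,-0.14,-1],
    [0,0,0,0,0,-0.14,-1],
    [0,0,0,0,0,-0.14,-1],
    [0,0,0,0,0,-0.14,-1],
    [0,0,0,0,0,-0.14,-1],
    [0,0,0,0,0,-0.14,-1],
    [0,0,0,0,0,-0.12,-1],
    [0,0,0,0,0,0,-1],
  ],
)

```text
time: 16.5
ee_pos: [451.5, -181.5, 228.1]
eef_rot: [-0.0, -0.675, 0.738, 0.001]
ft_force: [0.5, -0.0, -0.4]
opening: 85.4
grip_force: 0.0
```

Run:
```python
from h import *
goto([453,-183,181],-.083)
cv2.imwrite("pics/s6.png",np.hstack([cv2.resize(get_image("top")[200:320,290:410,::-1],(400,400)),cv2.resize(get_image("side")[180:340,230:390,::-1],(400,400))]))
```

```text
t 16.5 shift now-frame cm [ 0.14 -0.17  4.71] turn [ 0.001  0.001 -0.005] shift after turn [ 0.14 -0.16  4.71] q [-0.53  0.28 -0.38  0.91 -0.   -2.01] ft [ 0.5 -0.  -0.4] open 85.4 grip 0.0
```

View pics/s6.png

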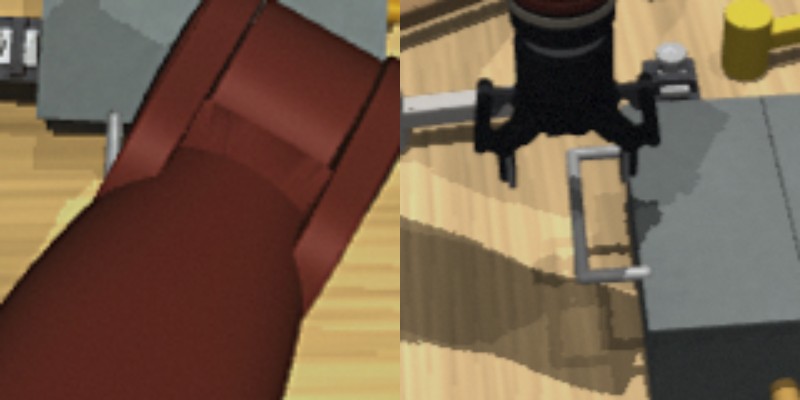

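The lid edge is only 48 mm behind the bar and the open fingers reach 57 mm, so I'll half close before going down.

Emit:
servo_tool(
  rows=[
    [0.1,-0.1,0,0,0,0,0],
    [0,0,0,0,0,0,0],
    [0,0,0,0,0,0,0],
    [0,0,1.5,0,0,0,0],
    [0,0,1.5,0,0,0,0],
    [0,0,1,0,0,0,0],
    [0,0,0.8,0,0,0,0],
    [0,0,0,0,0,0,0],
  ],
)

```text
time: 17.6
ee_pos: [452.6, -182.6, 180.5]
eef_rot: [-0.0, -0.675, 0.737, 0.0]
ft_force: [0.1, 0.2, 0.5]
opening: 42.7
grip_force: 0.0
```

Emit:
servo_tool(
  rows=[
    [0,0,0,0,0,0,1],
    [0,0,0,0,0,0,1],
    [0,0,0,0,0,0,1],
    [0,0,0,0,0,0,1],
    [0,0,0,0,0,0,1],
    [0,0,0,0,0,0,1],
  ],
  force=50,
)

```text
time: 18.35
ee_pos: [457.1, -183.4, 182.7]
eef_rot: [0.003, -0.676, 0.737, -0.004]
ft_force: [14.8, 3.9, -1.4]
opening: 10.0
grip_force: 48.7
```

Run:
```python
from h import *
s=status.get_state();p=s["ee_pos"];print(p)
# arc: TCP offset in tool frame, tool y along +-x washer, z down
q=s["eef_rot"];R=Ro.from_quat([q[1],q[2],q[3],q[0]]);ux=np.array([np.cos(.083),-np.sin(.083),0]);print("tool dir of washer x",R.inv().apply(ux).round(3))
r=np.hypot(234,3);a0=np.arctan2(3,234);prev=0
for d in range(0,62,4):
    t=np.radians(d)+a0;dx=234-r*np.cos(t);dz=r*np.sin(t)-3;print(d,round(dx/10,2),round(dz/10,2))
```

```text
[ 457.09180926 -183.39419302  182.73254207]
tool dir of washer x [-0.003 -1.     0.01 ]
0 0.0 0.0
4 0.08 1.63
8 0.27 3.25
12 0.57 4.86
16 0.99 6.44
20 1.51 7.99
24 2.15 9.49
28 2.88 10.95
32 3.71 12.35
36 4.65 13.7
40 5.67 14.97
44 6.78 16.17
48 7.97 17.29
52 9.23 18.32
56 10.56 19.27
60 11.96 20.11
```

Emit:
servo_tool(
  rows=[
    [0,-0.6,0,0,0,0,1],
    [0,-0.1,-1.6,0,0,0,1],
    [0,-0.2,-1.6,0,0,0,1],
    [0,-0.3,-1.6,0,0,0,1],
    [0,-0.4,-1.6,0,0,0,1],
    [0,-0.5,-1.6,0,0,0,1],
    [0,-0.6,-1.5,0,0,0,1],
    [0,-0.7,-1.5,0,0,0,1],
    [0,0,0,0,0,0,1],
  ],
)

```text
time: 19.48
ee_pos: [485.5, -185.2, 291.5]
eef_rot: [-0.001, -0.676, 0.737, 0.001]
ft_force: [-8.1, 3.3, 2.2]
opening: 10.0
grip_force: 48.9
```

Run:
```python
from h import *
s=status.get_state();p=s["ee_pos"];print(p,s["ft_force"],s["eef_rot"],s["qpos"])
np.set_printoptions(precision=1,suppress=True)
cv2.imwrite("pics/s7.png",cv2.resize(get_image("side")[100:340,200:520,::-1],(800,600)))
```

```text
[ 485.51374003 -185.22999127  291.54633399] [-8.08180812  3.28272318  2.21631389] [-0.00091201 -0.67557165  0.73729285  0.00116625] [-5.04738812e-01  2.89907221e-01 -1.87743545e-01  1.09593771e+00
 -9.85643657e-04 -1.98821897e+00]
```

View pics/s7.png

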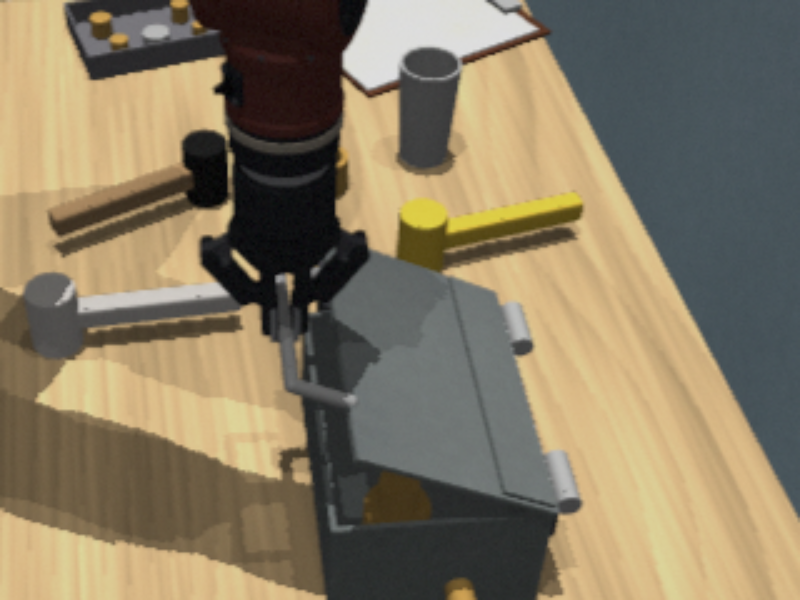

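The lid is up about 28° and the mallet stands back on the bench (crop 205,165). Carrying on along the arc.

Emit:
servo_tool(
  rows=[
    [0,-0.6,-1.4,0,0,0,1],
    [0,-0.9,-1.4,0,0,0,1],
    [0,-1.0,-1.3,0,0,0,1],
    [0,-1.1,-1.2,0,0,0,1],
    [0,-1.2,-1.1,0,0,0,1],
    [0,-1.3,-1.0,0,0,0,1],
    [0,0,0,0,0,0,1],
  ],
)

```text
time: 20.4
ee_pos: [546.1, -189.3, 366.5]
eef_rot: [-0.0, -0.676, 0.737, 0.002]
ft_force: [-13.2, 10.2, 15.8]
opening: 9.9
grip_force: 49.7
```

```bash
cat > a.py <<'E'
from h import *
s=status.get_state();p=s["ee_pos"]
for off in(56.7,54.5): print("lid from z",np.degrees(np.arcsin((p[2]-off-123)/234.02))-.73)
d=np.dot(p[:2]-[457.5,-183.5],[np.cos(.083),-np.sin(.083)]);print("from x",np.degrees(np.arccos((234-d)/234.02))-.73,d)
E
python3 a.py
```

```text
lid from z 52.24864377839091
lid from z 53.15270954144644
from x 50.909437862277386 88.76526883319252
```

Emit:
servo_tool(
  rows=[
    [-0.1,-0.9,-1.0,0,0,0,1],
    [-0.1,-1.0,-0.9,0,0,0,1],
    [0,-0.7,-0.6,0,0,0,1],
    [0,0,0,0,0,0,1],
    [0,0,0,0,0,0,1],
  ],
)

```text
time: 21.02
ee_pos: [574.7, -190.9, 387.4]
eef_rot: [0.0, -0.676, 0.737, 0.001]
ft_force: [10.7, -0.6, -19.1]
opening: 9.9
grip_force: 49.3
```

```bash
python3 a.py
python3 - <<'E'
from h import *
cv2.imwrite("pics/s8.png",cv2.resize(get_image("side")[100:340,200:520,::-1],(800,600)))
E
```

```text
lid from z 61.85995559903944
lid from z 63.0540723413274
from x 59.387140190678544 117.40459383475586
```

View pics/s8.png

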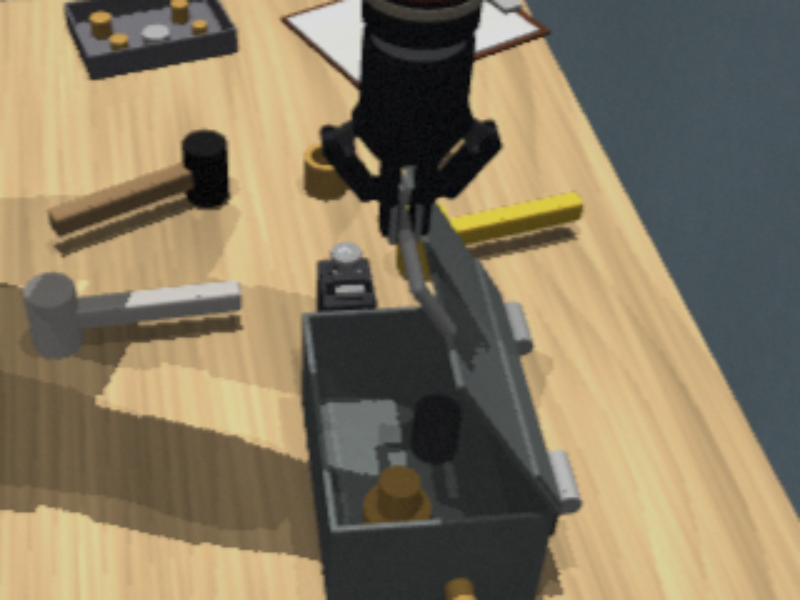

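The lid stands at about 60°, past balance. Bringing it back to 45°.

Emit:
servo_tool(
  rows=[
    [0,0.6,0.6,0,0,0,1],
    [0,0.6,0.5,0,0,0,1],
    [0,0.6,0.5,0,0,0,1],
    [0,0.6,0.5,0,0,0,1],
    [0,0.6,0.5,0,0,0,1],
    [0,0.5,0.5,0,0,0,1],
    [0,0.5,0.6,0,0,0,1],
    [0,0.5,0.6,0,0,0,1],
    [0,0,0,0,0,0,1],
    [0,0,0,0,0,0,1],
  ],
)

```text
time: 22.32
ee_pos: [525.9, -187.6, 347.8]
eef_rot: [-0.002, -0.675, 0.738, 0.001]
ft_force: [-13.9, 0.5, 14.2]
opening: 10.3
grip_force: 54.5
```

```bash
python3 a.py
```

```text
lid from z 45.19756610217632
lid from z 45.97745093187429
from x 44.24743349500956 68.45770911225826
```

Emit:
servo_tool(
  rows=[
    [0,0.1,-0.1,0,0,0,1],
    [0,0,0,0,0,0,1],
    [0,0,0,0,0,0,1],
    [0,0,0,0,0,0,1],
    [0,0,0,0,0,0,1],
  ],
)

```text
time: 22.95
ee_pos: [526.2, -187.7, 348.5]
eef_rot: [-0.001, -0.675, 0.738, 0.0]
ft_force: [-7.8, -0.0, 8.6]
opening: 9.7
grip_force: 53.7
```

```bash
python3 a.py
python3 - <<'E'
from h import *
cv2.imwrite("pics/s9.png",cv2.resize(get_image("side")[100:340,200:520,::-1],(800,600)))
E
```

```text
lid from z 45.42669385828327
lid from z 46.20988824653668
from x 44.35457372375317 68.76731037755573
```

View pics/s9.png

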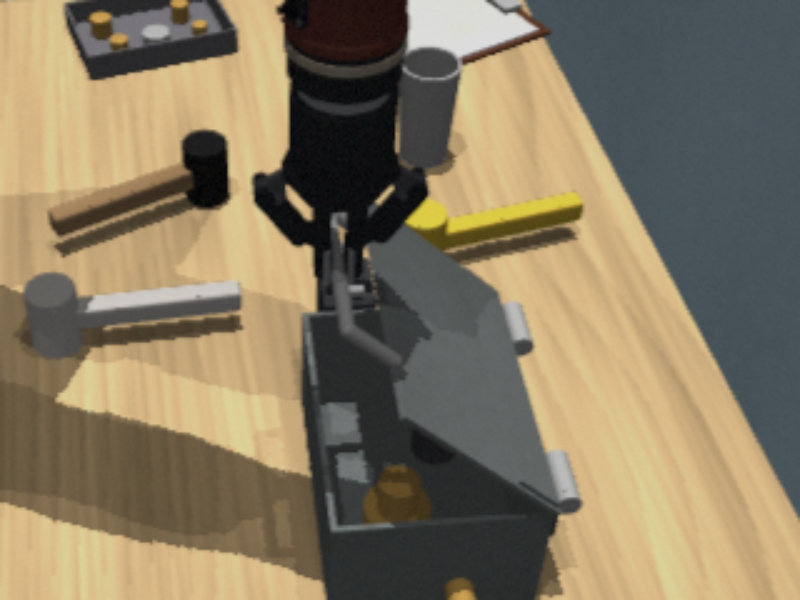

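The lid is held at about 45°, the mallet stands free on the bench, and the bystanders in view are unmoved. Handing in.

```bash
python3 -c "
from bench import ctrl
print(ctrl.close_job())"
```

```text
the job is handed in; nothing more can be done
None
```

I handed in the job (no verdict came back): the catch pin is down, the mallet is back on the bench, and the lid went to about 60°, came back and is held by its bar at about 45°.

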